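# Open the paneer press and dish out the mould

## Task

The paneer has been pressed long enough: crank the red handwheel of the screw press anticlockwise until the presser plate has risen clear out of the steel mould, then draw the mould by its black handle along the drain board, flat on the board, until it stands clear of the press, out from under the wheel, and let go of it there. The handle is only for pulling, so take the mould again across its body, lift it level and lower it gently onto the flat of the big round steel plate, where it must stand upright, let go of. Leave the screw up, do not push the steel plate about, and leave the katoris, tumbler, dabba and rice scoop where they are.

Things in the scene. Friction and masses are not known exactly. Their poses are not given: they have to be found in the camera images.
- press: Screw press, fixed. Origin: on the upright screw axis at table level; x points to its back, z up, so the mould is drawn out along -x. Flat steel drain board from x = -260 to +85 mm, 150 mm wide, top 20 mm above the table, 6 mm raised edges at both sides and back, open in front. Two 14 mm posts at y = -58 and +58 mm carry a crossbeam (36 mm along x, 146 mm along y, z 132 to 156 mm; nut to 166 mm).
- wheel_mid (a point): Centre of the red handwheel on the screw above the beam, at the middle height of its rim (186 mm above the table with the screw fully down; it rises with the screw). Rim 122 mm across outside, 12 mm thick, three spokes, hub 32 mm across reaching 16 mm above this point.
- press_plate (a joint): Rise of the screw with its presser plate and wheel, m: 0 = plate on the mould's wooden follower, largest 0.028. The plate (84 x 40 mm along the press's x and y, 9 mm thick) starts sunk inside the mould; its underside is level with the mould's rim at 0.0135. The screw lifts 16 mm per whole turn (2.55 mm per rad) and stays where it is left.
- wheel (a joint): Turn of the handwheel, rad, about the screw axis: grows anticlockwise seen from above, which raises the screw; rise = 0.016 x angle / (2 pi). Starts at 0.1 to 1.0; stiff friction of about 0.12 N m.
- crank_mid (a point): Middle (half-way up) of the black upright crank grip on the wheel's rim, a cylinder 22 mm across and 50 mm high, 55 mm out from the screw axis, about 222 mm above the table at the start. It spins freely on its own upright pin, so a hand can hold it without turning round while the wheel goes round; it rises with the wheel.
- mould_mid (a point): Centre (half-way up) of the loose steel mould, a box 110 mm (its x) x 60 mm (its y) x 70 mm high, about 0.65 kg (varies by a fifth), filled, with a wooden follower sunk 14 mm below its rim. Stands on the drain board under the presser plate, x along the press's x, z up. Its long sides, 60 mm apart, can be gripped from above once it is out from under the wheel.
- handle: The mould's handle, one with the mould: origin where it joins the mould's front (-x) end wall, 38 mm above the mould's underside; it runs 95 mm out along its own -x. Only for pulling; the mould must not be lifted by it.
- handle_mid (a point): Grip point of the black handle, 58 mm out from the mould's end wall and 113 mm from the mould's centre along -x: there a bar 16 mm wide (its y) and 14 mm high (38 mm above the mould's underside), easily pinched from above.
- mould: The same mould; origin at the centre of its underside.
- thali: The round steel plate, loose, 260 mm across: flat floor 3 mm thick, about 240 mm across, with a flared rim 18 mm high. Origin at the centre of its underside.
- thali_mid (a point): Centre of the steel plate's flat floor, upper face.
- katori1: Small steel bowl, 86 mm across, 38 mm high; bystander, origin under its centre.
- katori2: Small steel bowl like katori1; bystander.
- katori3: Small steel bowl like katori1; bystander.
- tumbler: Steel tumbler, 72 mm across, 95 mm high; bystander, origin under its centre.
- dabba: Closed round steel tin with twist cap, 109 mm across, 102 mm high; bystander, origin under its centre.
- scoop: Flat grey plastic rice scoop, 235 mm long, 66 mm wide, lying; bystander, origin near its middle, x along it.
Mind the look-alikes: they are no part of the job. What is shaped like the mould but green is not meant.

How it is judged:
By the outcome, as a careful person would: the job done as asked, in the order asked, and still so for the second after the job is handed in, with the robot touching nothing.
It also fails if it takes over 72 s, if anything falls off the work surface, if the arm or the gripper's body presses on something with over 40 N, if the wrist force passes 120 N, or if a joint passes its speed limit or range.

## Robot

A 7-joint arm with a two-finger parallel gripper is mounted at the origin on the work surface. World frame = base frame: x ahead of the robot, y to its left, z up, the work surface at z = 0. Lengths are in m, angles in rad, forces in N, time in s.
With the tool pointing down it reaches from about 0.4 to 0.9 m from the base axis. Payload 5.6 kg.
Tool frame: the origin (TCP) lies midway between the tips of the shut fingers; the grasp point (between the pads) lies 19 mm behind it; z points along the fingers, y is the line along which they close (so a half turn about z gives the same grasp; the last joint's range is limited). The gripper opens to 92 mm and grips with 3 to 60 N. Pads are 20 mm wide; open, the fingers measure 128 mm over their backs; the gripper's body (75 mm by 189 mm) begins 69 mm behind the grasp point.
Start: joints at [1.105, 0.468, -0.012, 1.603, 0.006, 1.071, -0.056], TCP at [0.267, -0.593, 0.215] pointing down, gripper open.
Joint ranges: [-2.53, 2.53], [-0.31, 2.02], [-1.57, 1.55], [0.28, 2.44], [-1.29, 4.43], [0.15, 1.84], [-2.92, 2.92]. Speed limits (rad/s): [2.57, 2.57, 3.14, 3.14, 3.14, 3.14, 3.14].

## Interface

Orientations are given as a 3x3 rotation matrix whose columns are the frame's x, y, z axes.
In Python, from station import env, effector, solver, viewer, workorder, search_frame, tip_of gives the robot as it stands. Calls block until the motion is done:
- env.reach(position, orientation): joint-space move of the TCP to a pose.
- env.movel(position, frame=None, rate=0.15): straight line of the TCP; frame=None keeps the orientation; rate is the mean speed in m/s.
- env.goto_joints(angles): joint-space move.
- effector.release() and effector.grasp(squeeze=None): open the fingers fully, or close them until they stop; squeeze is the grip in N (None keeps the last).
- env.pause(seconds).
- solver.inverse_kinematics(position, orientation): joint angles nearest the present ones, or None.
- env.sense(): the state.
- viewer.read_camera(name): name is "scene" or "top" or "wrist"; returns (picture, depth): 400x640x3 uint8, red, green, blue; 400x640 float32, m along the optical axis (not along the pixel's ray), 0 where there is no reading.
- viewer.camera_info(name): a dict with "intrinsics" (3x3 intrinsics, pixels), "eye" and "rotation" of the camera in the world; the wrist camera has in their place "T_tool_cam" (4x4, takes a point from camera to tool coordinates, whose origin is the TCP and whose axes are the flange's). Camera axes: x right, y up, looking along -z (the intrinsics and any distortion apply to the point x, -y, -z); pixel columns grow to the right and rows downward; lengths in m; the calibration is good to about 2 mm. A picture is of the moment at which its call begins: read the wrist's pose just before it. camera_info takes no time and is no camera call.
A pose or a line that the arm cannot do raises env.PlanningError and nothing moves.
- workorder.finish_job(): hands the job in; it is judged then, once.
Trained networks look in the newest picture that a camera, given by its name, has taken for a name from the list of things; names that differ only in an ending like _2 or _b are one class to them, and where a whole thing is asked for, a point or a joint stands for the part that bears it (a point fixed in the world has none). Each returns a list of dicts, best first, with "score" (0 to 1); they miss things now and then, are a little off and sometimes report something else, mostly with a low value. They report only what shows in the picture. A call takes as long as a camera call. They do not tell look-alikes from the thing itself.
- search_frame(camera, name): "at" ([x, y, z] in m, in world coordinates, good to about 4 mm: the middle of the surface that is visible of it).
- tip_of(camera, name): "at" ([x, y, z] in m, in world coordinates, good to about 4 mm: a listed point, or the origin of a listed thing).
The state is a dict: "t": time; "joint_positions": joint angles; "joint_velocities": joint speeds; "tau": joint torques, N m; "ee_pos": TCP position; "tcp_rot": TCP orientation; "wrist_force": force on the tool from outside, world axes, zero at the start; "moment": the same for the moment, N m; "gripper_width": finger opening in m; "grasp_force": force on a finger pad.
Only numpy, scipy, OpenCV 4.12 (cv2) and the standard library are available. Lean on these libraries where they do the work, as an engineer would, in place of code of your own. Each camera call takes 0.05 s, during which the arm holds its last target. There are 200 camera calls.

## Working session

There is one attempt and no reset: what is moved stays moved. The work goes in short steps, each a Python script; the robot and the scene stay as the last script left them, time stands still between calls to the robot, and variables do not carry over. Pictures are saved under pics/ and viewed, at most 10 in all, crops included, and the job is handed in when it is done.

```bash
ls; mkdir -p pics; python3 - <<'E'
from station import *
import cv2
for c in ["scene","top"]:
    p,d=viewer.read_camera(c); cv2.imwrite(f"pics/{c}0.png",p[:,:,::-1])
    for n in ["wheel_mid","crank_mid","mould_mid","handle_mid","press","mould","thali_mid","dabba","tumbler","katori1","scoop"]:
        print(c,n,[(x["at"].round(3).tolist() if hasattr(x["at"],"round") else x["at"],round(x["score"],2)) for x in tip_of(c,n)[:4]])
    i=viewer.camera_info(c); print(i)
print(env.sense()["t"])
E
```

```text
pics
scene wheel_mid [([0.5687, 0.2298, 0.187], 0.56)]
scene crank_mid [([0.544, 0.2781, 0.2209], 0.45)]
scene mould_mid [([0.568, 0.2319, 0.0517], 0.86), ([0.2595, 0.1511, 0.0342], 0.77)]
scene handle_mid [([0.5523, 0.1165, 0.0575], 0.76), ([0.7562, -0.1917, 0.0026], 0.2)]
scene press [([0.5705, 0.2256, 0.0004], 0.77), ([0.3478, -0.1094, -0.0018], 0.41)]
scene mould [([0.5686, 0.2303, 0.0158], 0.94), ([0.2596, 0.1503, -0.0011], 0.69)]
scene thali_mid [([0.4875, -0.3146, 0.0023], 0.72)]
scene dabba [([0.3859, 0.4012, 0.0068], 0.79), ([0.5619, 0.1727, 0.0613], 0.55), ([0.5664, 0.2327, 0.0513], 0.27)]
scene tumbler [([0.7609, 0.0692, 0.0004], 0.7), ([0.5687, 0.2284, 0.0153], 0.64)]
scene katori1 [([0.3454, -0.1099, -0.0048], 0.95), ([0.7557, -0.1931, 0.0032], 0.81), ([0.7612, -0.055, 0.0008], 0.62)]
scene scoop [([0.2623, -0.332, -0.0018], 0.73)]
{'intrinsics': array([[434.94210539,   0.        , 318.27866851],
       [  0.        , 434.94210539, 203.41081682],
       [  0.        ,   0.        ,   1.        ]]), 'eye': array([1.34996773, 0.38245106, 0.97590234]), 'rotation': array([[-
[... 615 characters left out ...]
)]
top tumbler [([0.7607, 0.0672, -0.0013], 0.57), ([0.5516, 0.1161, 0.0512], 0.53), ([0.5714, 0.2326, 0.1885], 0.36), ([0.2592, -0.3352, 0.002], 0.34)]
top katori1 [([0.7642, -0.0555, -0.0011], 0.82), ([0.7544, -0.1952, 0.0045], 0.76), ([0.3485, -0.1094, 0.0006], 0.7)]
top scoop [([0.2612, -0.3324, 0.0009], 0.88)]
{'intrinsics': array([[401.89911498,   0.        , 323.993147  ],
       [  0.        , 401.89911498, 199.47430296],
       [  0.        ,   0.        ,   1.        ]]), 'eye': array([0.28559215, 0.03439548, 1.289627  ]), 'rotation': array([[-0.02326428,  0.98327929, -0.18061178],
       [-0.99954413, -0.01939982,  0.02313381],
       [ 0.01924316,  0.18106763,  0.98328237]])}
1.2
```

View pics/scene0.png

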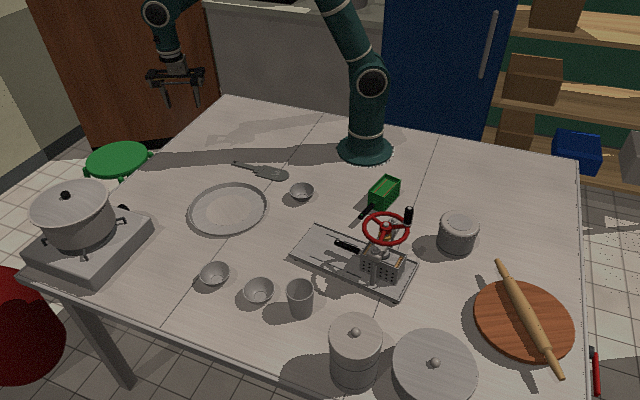

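View pics/top0.png

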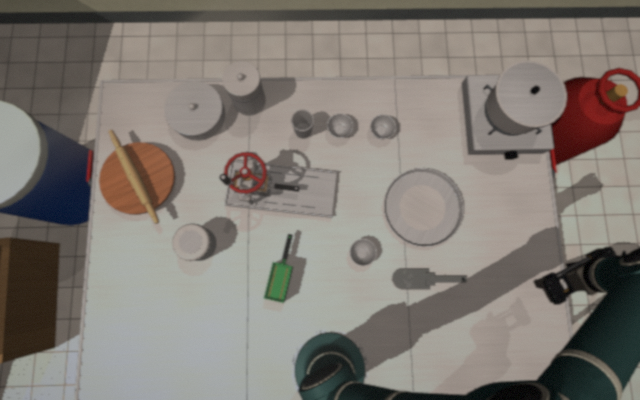

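Steel mould under the red wheel is at scene (383,265) / top (247,175). The look-alike to avoid is the green mould at scene (383,192) / top (280,280). The description says steel and under the presser, so I choose the first. Next I go above it and check with the wrist camera.

```bash
cat > h.py <<'E'
from station import *
import numpy as np, cv2
def rot(c):  # tool down, fingers closing along horizontal direction c
    y=np.array([c[0],c[1],0.]); y/=np.linalg.norm(y); z=np.array([0,0,-1.]); return np.column_stack([np.cross(y,z),y,z])
def look(cam,names,save=None):
    p,d=viewer.read_camera(cam)
    if save: cv2.imwrite(f"pics/{save}.png",p[:,:,::-1])
    for n in names: print(cam,n,[(np.round(x["at"],4).tolist(),round(x["score"],2)) for x in tip_of(cam,n)[:3]])
    return p,d
def st(): 
    s=env.sense(); print("t",round(s["t"],2),"ee",s["ee_pos"].round(4),"F",np.round(s["wrist_force"],1),"w",round(float(s["gripper_width"]),4),"gf",np.round(s["grasp_force"],1)); return s
E
python3 - <<'E'
from h import *
s=st(); print(s["tcp_rot"].round(2)); print(viewer.camera_info("wrist")["T_tool_cam"].round(3))
u=np.array([.15,.99]); n=np.array([-.99,.15])
for sg in (1,-1):
    R=rot(sg*n)
    for p in [(.57,.23,.40),(.57,.285,.21),(.57,.175,.21),(.515,.23,.22),(.625,.23,.22),(.55,.11,.039),(.545,.08,.05),(.4875,-.3146,.06),(.51,-.15,.2)]:
        q=solver.inverse_kinematics(np.array(p),R); print(sg,p,None if q is None else np.round(q,2))
E
```

```text
t 1.2 ee [ 0.2666 -0.5928  0.2146] F [-0.3  0.   0.1] w 0.0919 gf 0.0
[[ 0.91  0.41 -0.  ]
 [ 0.41 -0.91 -0.  ]
 [-0.   -0.   -1.  ]]
[[ 0.001  0.96   0.279  0.08 ]
 [ 1.    -0.001  0.001  0.001]
 [ 0.002  0.279 -0.96  -0.17 ]
 [ 0.     0.     0.     1.   ]]
1 (0.57, 0.23, 0.4) [ 0.37  0.62 -1.32  1.39  0.59  1.57  2.1 ]
1 (0.57, 0.285, 0.21) [ 0.27  0.88 -1.33  1.59  0.87  1.37  1.84]
1 (0.57, 0.175, 0.21) [ 0.5   0.81 -1.32  1.69  0.81  1.31  2.  ]
1 (0.515, 0.23, 0.22) [ 0.42  0.72 -1.32  1.76  0.74  1.26  1.9 ]
1 (0.625, 0.23, 0.22) [ 0.34  0.92 -1.33  1.5   0.89  1.42  1.97]
1 (0.55, 0.11, 0.039) [ 0.62  1.13 -1.34  1.88  1.2   1.23  1.84]
1 (0.545, 0.08, 0.05) [ 0.68  1.09 -1.34  1.91  1.16  1.22  1.9 ]
1 (0.4875, -0.3146, 0.06) [ 0.27  0.57  0.32  1.9  -0.26  0.72 -2.55]
1 (0.51, -0.15, 0.2) [-0.75  0.63  1.36  1.96 -0.69  1.14 -2.4 ]
-1 (0.57, 0.23, 0.4) [ 0.24  0.46 -0.99  1.4   0.39  1.49 -0.89]
-1 (0.57, 0.285, 0.21) [ 0.17  0.7  -1.04  1.59  0.63  1.22 -1.15]
-1 (0.57, 0.175, 0.21) [ 0.25  0.53 -0.82  1.7   0.42  1.1  -0.85]
-1 (0.515, 0.23, 0.22) [ 0.3   0.55 -1.06  1.76  0.53  1.14 -1.07]
-1 (0.625, 0.23, 0.22) [ 0.17  0.66 -0.88  1.51  0.53  1.22 -0.94]
-1 (0.55, 0.11, 0.039) [ 0.14  0.63 -0.51  1.91  0.45  0.72 -0.79]
-1 (0.545, 0.08, 0.05) [ 0.19  0.6  -0.51  1.93  0.43  0.72 -0.72]
-1 (0.4875, -0.3146, 0.06) [ 0.73  0.57 -0.27  1.87  0.22  0.73  0.18]
-1 (0.51, -0.15, 0.2) [ 0.61  0.33 -0.46  1.88  0.18  0.97 -0.08]
```

```bash
python3 - <<'E'
from h import *
R=rot((.99,-.15))
env.movel(np.array([.267,-.593,.40]),rate=.3)
env.reach(np.array([.555,.17,.42]),R); st()
look("wrist",["wheel_mid","crank_mid","handle_mid","mould_mid","press"],"w1")
st()
E
```

```text
t 4.83 ee [0.5555 0.1689 0.4198] F [ 0.2  0.6 -0.7] w 0.0919 gf 0.0
wrist wheel_mid [([0.5704, 0.2262, 0.1924], 0.78), ([0.5733, 0.224, 0.0046], 0.38)]
wrist crank_mid [([0.5442, 0.2788, 0.2211], 0.73), ([0.5694, 0.2322, 0.194], 0.62), ([0.7637, -0.055, -0.0021], 0.15)]
wrist handle_mid [([0.3709, 0.1245, 0.041], 0.84), ([0.558, 0.1199, 0.0549], 0.79)]
wrist mould_mid [([0.2624, 0.1453, 0.0356], 0.7)]
wrist press [([0.5747, 0.2284, 0.0022], 0.59)]
t 5.13 ee [0.5551 0.1698 0.42  ] F [ 0.2 -0.3 -0.5] w 0.0921 gf 0.0
```

View pics/w1.png

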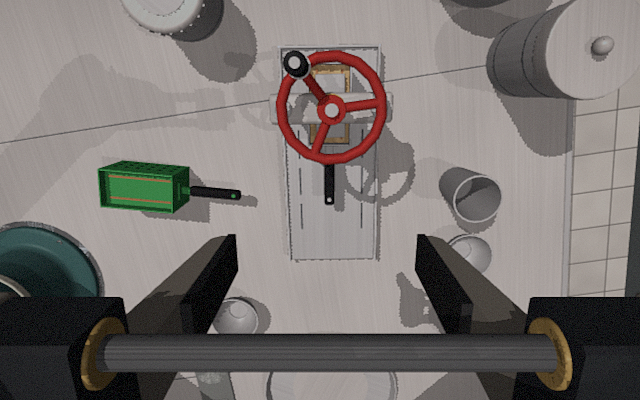

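The picture shows the red wheel hub at (332,110), the crank grip at (296,63), the steel mould with its wooden follower beneath (328,105) and its black handle at (329,183). The green look-alike at (145,185) is left alone. Next I take the crank.

```bash
cat >> h.py <<'E'
C=np.array([.5708,.2291]); RW=.055
def crank(a0,a1,z0,step=np.radians(15),rate=.12,center=C,aref=None):
    n=int(np.ceil((a1-a0)/step)); 
    for a in np.linspace(a0,a1,n+1)[1:]:
        env.movel(np.array([*(center+RW*np.array([np.cos(a),np.sin(a)])),z0+.00255*(a-a0)]),rate=rate)
        F=env.sense()["wrist_force"]; print(round(np.degrees(a)),np.round(F,1),end=" ")
        if np.linalg.norm(F)>45: print("STOP"); break
    print(); return a
E
python3 - <<'E'
from h import *
R=rot((.99,-.15)); k=np.array([.5452,.278])
env.reach(np.array([*k,.30]),R)
env.movel(np.array([*k,.210]),rate=.1); st()
effector.grasp(25); s=st()
a0=np.arctan2(*(s["ee_pos"][:2]-C)[::-1]); print(np.degrees(a0))
a0=np.radians(117.6)
crank(a0,a0+np.radians(75),.210); st()
E
```

```text
t 6.88 ee [0.5456 0.2784 0.2107] F [-1.   0.5 -0.8] w 0.0919 gf 0.0
t 7.93 ee [0.5447 0.2783 0.21  ] F [-2.5  1.   0. ] w 0.0214 gf 25.0
117.95768759968018
133 [-3.   0.9  0.5] 148 [-3.2  0.6  1.3] 163 [-5.3 -0.1  2.5] 178 [-6.4 -1.2  3.1] 193 [-3.8 -2.1  3.7] 
t 9.27 ee [0.5174 0.2159 0.2134] F [-3.8 -2.1  3.7] w 0.0214 gf 25.0
```

```bash
python3 - <<'E'
from h import *
s=env.sense(); a=np.radians(117.6+75); a1=np.radians(117.6+525)
crank(a,a1,.210+.00255*np.radians(75)); st()
look("top",["wheel_mid","crank_mid"]); look("scene",["wheel_mid","crank_mid"],"s2")
E
```

```text
207 [-2.  -3.6  2.4] 222 [-0.2 -3.6  1.4] 236 [ 0.9 -3.1 -0.3] 251 [ 1.8  0.1 -1.8] 265 [ 2.2  0.4 -2.6] 280 [ 1.5  1.3 -2.6] 294 [ 1.6  1.4 -2.8] 309 [-1.1  2.2 -2.7] 323 [-1.1  2.  -2.5] 338 [-1.9  1.6 -2.7] 352 [-2.   1.6 -1.7] 367 [-1.5  0.6 -2.3] 381 [-2.2  1.1 -1.1] 396 [-2.2  1.6 -2.6] 410 [-1.   0.9 -2.4] 425 [-1.2  1.2 -3.1] 439 [-1.5  2.2 -3.1] 454 [-2.3  1.8 -3.1] 468 [-2.9  1.5 -2.9] 483 [-3.3  2.2 -1.8] 497 [-5.1  1.3 -1.3] 512 [-5.5  1.1 -1.4] 526 [-6.  -0.1  0.5] 541 [-5.  -0.8  0.3] 556 [-5.2 -3.3  0.7] 570 [-2.4 -3.2 -0.1] 585 [ 0.8 -1.9 -2.3] 599 [ 2.  -1.5 -2.5] 614 [ 1.8  0.4 -4.4] 628 [ 1.7  0.3 -4.8] 643 [ 1.8  2.7 -4.4] 
t 17.53 ee [0.5829 0.1761 0.2334] F [ 1.8  2.7 -4.4] w 0.0211 gf 25.0
top wheel_mid [([0.5752, 0.2291, 0.2087], 0.76)]
top crank_mid [([0.568, 0.2242, 0.0001], 0.71)]
scene wheel_mid [([0.5699, 0.2295, 0.21], 0.82)]
scene crank_mid [([0.5838, 0.1716, 0.2423], 0.61), ([0.759, 0.0715, -0.0027], 0.5)]
```

```bash
python3 -c "
import cv2;p=cv2.imread('pics/s2.png');cv2.imwrite('pics/s2c.png',cv2.resize(p[180:310,270:450],None,fx=4,fy=4,interpolation=2))"
```

```text
(no output)
```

View pics/s2c.png

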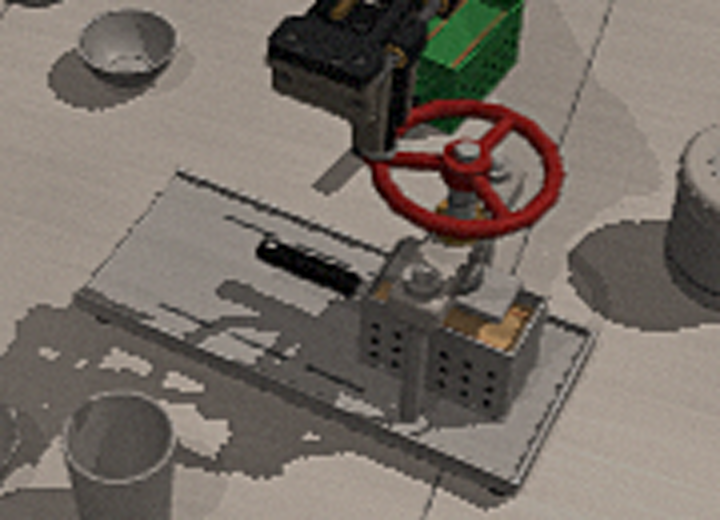

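The wheel now stands at z 0.21, a rise of about 23 mm, so the plate is about 10 mm above the rim. The crop shows the wheel at (465,165), the handle at (310,265) and the mould open beneath. Next I let go, turn the hand half round so the camera side faces away from the press, and take the handle.

```bash
python3 - <<'E'
from h import *
effector.release()
p=env.sense()["ee_pos"]; env.movel(np.array([p[0],p[1],.34]),rate=.25)
R=rot((-.989,.148))
env.reach(np.array([.54,.06,.34]),R); st()
look("wrist",["handle_mid","mould_mid","wheel_mid"],"w3"); look("scene",["handle_mid","press_plate","mould_mid"]); st()
E
```

```text
t 22.23 ee [0.54   0.0601 0.3399] F [ 0.7 -0.1  0.4] w 0.0918 gf 0.0
wrist handle_mid [([0.5608, 0.1207, 0.0554], 0.91), ([0.3733, 0.1228, 0.039], 0.73), ([0.5869, 0.1755, 0.2415], 0.37)]
wrist mould_mid [([0.5683, 0.2301, 0.0552], 0.58), ([0.5556, 0.1208, 0.0552], 0.26)]
wrist wheel_mid []
scene handle_mid [([0.556, 0.1181, 0.0563], 0.7), ([0.3747, 0.1231, 0.0431], 0.56)]Traceback (most recent call last):
  File "<stdin>", line 6, in <module>
  File "h.py", line 8, in look
    for n in names: print(cam,n,[(np.round(x["at"],4).tolist(),round(x["score"],2)) for x in tip_of(cam,n)[:3]])
                                                                                             ~~~~~~^^^^^^^
ValueError: it knows: crank_mid, dabba, handle, handle_mid, katori, mould, mould_mid, press, scoop, thali, thali_mid, tumbler, wheel_mid
```

View pics/w3.png

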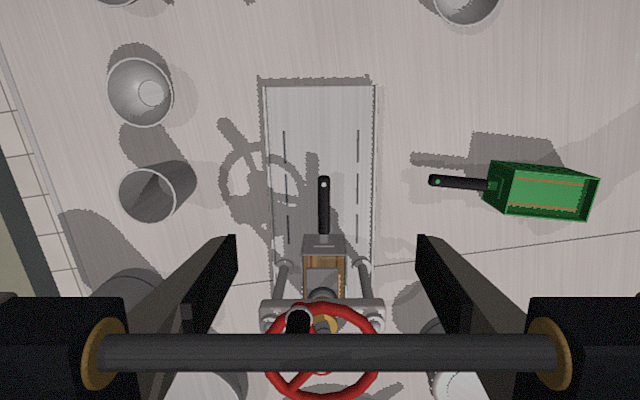

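The handle runs along the image column from (324,180) to (323,235), straight below the fingers' midline. The crank at (298,320) is clear of the hand. Next I grasp and draw.

```bash
python3 - <<'E'
from h import *
u=np.array([.148,.989]); g=np.array([.5537,.106])
env.reach(np.array([*g,.20]),rot((-.989,.148)))
env.movel(np.array([*g,.040]),rate=.12); st()
effector.grasp(25); s=st()
p=s["ee_pos"]; 
for d in (.03,.10,.165):
    env.movel(np.array([*(p[:2]-d*u),p[2]]),rate=.1); s=st()
    if np.linalg.norm(s["wrist_force"])>25: break
look("scene",["mould_mid","handle_mid","wheel_mid"],"s4"); look("top",["mould_mid","handle_mid"])
E
```

```text
t 24.65 ee [0.5542 0.1062 0.0407] F [ 0.1 -0.7 -0. ] w 0.0919 gf 0.0
t 25.78 ee [0.5532 0.106  0.04  ] F [-1.9 -0.6  0.6] w 0.0159 gf 25.0
t 26.23 ee [0.5488 0.0745 0.0399] F [-1.4 -4.   1.7] w 0.0159 gf 24.9
t 27.08 ee [0.5384 0.0059 0.0399] F [-0.3 -3.3  0.4] w 0.0156 gf 25.0
t 27.88 ee [ 0.5287 -0.0585  0.0399] F [-1.1 -2.6  1.4] w 0.0158 gf 25.0
scene mould_mid [([0.2607, 0.151, 0.0311], 0.83), ([0.5468, 0.0675, 0.0514], 0.58)]
scene handle_mid [([0.7583, 0.0684, -0.0052], 0.73), ([0.5314, -0.0468, 0.059], 0.53), ([0.3869, 0.3998, -0.0001], 0.53)]
scene wheel_mid [([0.5714, 0.2285, 0.2126], 0.83)]
top mould_mid [([0.5476, 0.0676, 0.0528], 0.71), ([0.2651, 0.1508, 0.0341], 0.6)]
top handle_mid [([0.5394, 0.0073, 0.0537], 0.59), ([0.3706, 0.1224, 0.0389], 0.49), ([0.5307, -0.0449, 0.0532], 0.45)]
```

```bash
python3 - <<'E'
from h import *
effector.release(); p=env.sense()["ee_pos"]
env.movel(np.array([p[0],p[1],.22]),rate=.25)
env.movel(np.array([.5455,.055,.24]),rate=.2); st()
look("wrist",["mould_mid","handle_mid"],"w5"); look("scene",["mould_mid","thali_mid"]);look("top",["thali_mid","thali"]); st()
E
```

```text
t 31.01 ee [0.5451 0.0541 0.2389] F [-0.4 -0.8 -0.4] w 0.092 gf 0.0
wrist mould_mid [([0.5466, 0.0646, 0.0552], 0.82), ([0.2643, 0.1491, 0.0353], 0.8)]
wrist handle_mid [([0.5346, -0.0415, 0.0557], 0.87), ([0.5695, 0.2296, -0.0], 0.73), ([0.3734, 0.1202, 0.0362], 0.62)]
scene mould_mid [([0.5439, 0.0675, 0.052], 0.91), ([0.2601, 0.1494, 0.0318], 0.61)]
scene thali_mid [([0.4877, -0.3146, 0.004], 0.69), ([0.5318, -0.0432, 0.0579], 0.47)]
top thali_mid [([0.4893, -0.3146, 0.0018], 0.58)]
top thali [([0.4896, -0.3149, 0.0011], 0.92)]
t 31.46 ee [0.5455 0.0545 0.24  ] F [ 0.2 -0.3 -0.2] w 0.092 gf 0.0
```

View pics/w5.png

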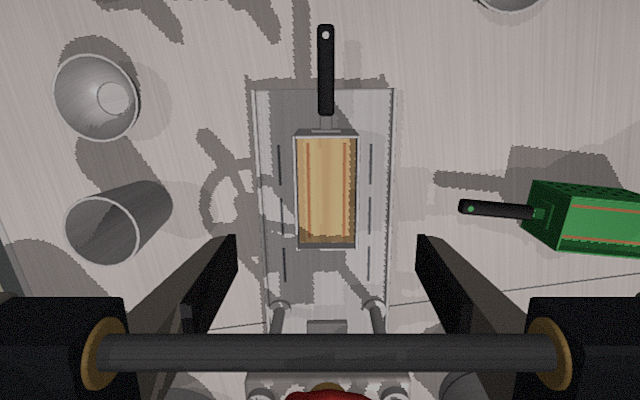

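The mould stands out on the board at (325,190), open end up, aligned with the fingers and clear of the wheel at (328,395). Next I take it across its body.

```bash
python3 - <<'E'
from h import *
R=rot((-.989,.148)); m=[.546,.0665]
env.movel(np.array([*m,.18]),rate=.15); env.movel(np.array([*m,.049]),rate=.1); st()
effector.grasp(40); s=st(); p=s["ee_pos"]
env.movel(np.array([p[0],p[1],p[2]+.02]),rate=.05); st()
env.movel(np.array([p[0],p[1],.16]),rate=.12); st()
T=np.array([.4885,-.3147,.16])
for a in (0,20,-20,40,-40,60,-60,80):
    r=np.radians(a); c=R[:2,1]; F=rot((c[0]*np.cos(r)-c[1]*np.sin(r),c[0]*np.sin(r)+c[1]*np.cos(r)))
    try: env.movel(T,F,rate=.15); print("went",a); break
    except env.PlanningError as e: print(a,e)
st(); look("scene",["mould_mid","thali_mid"],"s6"); look("top",["mould","thali_mid"])
E
```

```text
t 33.48 ee [0.5465 0.0666 0.0496] F [0.5 0.  1. ] w 0.0919 gf 0.0
t 34.06 ee [0.5465 0.0664 0.0492] F [ 1.4 -0.2  0.8] w 0.0598 gf 40.0
t 34.61 ee [0.5463 0.0662 0.0692] F [-0.6  0.3 -6.7] w 0.0597 gf 40.0
t 35.52 ee [0.5459 0.066  0.1593] F [-0.6 -0.2 -6.8] w 0.0594 gf 40.0
went 0
t 38.23 ee [ 0.4887 -0.3141  0.1601] F [-0.8 -0.2 -6.4] w 0.0598 gf 40.0
scene mould_mid [([0.4867, -0.3149, 0.1621], 0.9), ([0.2596, 0.152, 0.0334], 0.77)]
scene thali_mid [([0.4878, -0.3168, 0.0006], 0.66)]
top mould [([0.2632, 0.1465, -0.0001], 0.97), ([0.4888, -0.3165, 0.1297], 0.73)]
top thali_mid [([0.4896, -0.3142, 0.001], 0.78)]
```

View pics/s6.png

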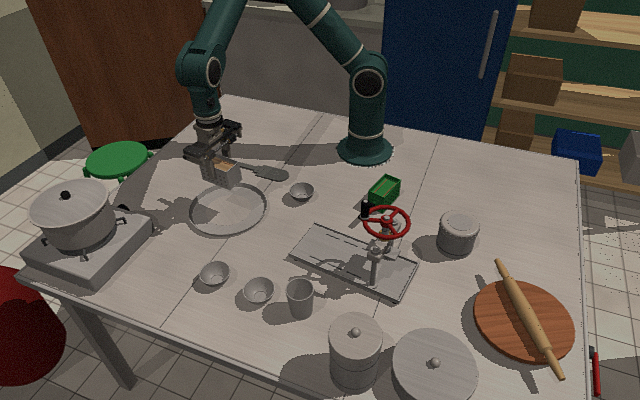

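The mould hangs level over the round plate (scene (222,172), plate (228,208)), and the screw is up with nothing else moved. Next I lower it gently.

```bash
python3 - <<'E'
from h import *
T=np.array([.4885,-.3147])
env.movel(np.array([*T,.06]),rate=.1); env.movel(np.array([*T,.038]),rate=.04); env.pause(.2)
f0=env.sense()["wrist_force"][2]; z=.038
while z>.028:
    z-=.001; env.movel(np.array([*T,z]),rate=.02); f=env.sense()["wrist_force"][2]
    if f-f0>3: break
print("z",z,f0,f); st()
effector.release(); env.pause(.2); st()
env.movel(np.array([*T,.15]),rate=.12); env.movel(np.array([*T,.30]),rate=.25)
look("scene",["mould_mid","thali_mid","wheel_mid"],"s7"); look("top",["mould_mid","thali_mid"]); st()
E
python3 -c "
import cv2;p=cv2.imread('pics/s7.png');cv2.imwrite('pics/s7c.png',cv2.resize(p[120:320,150:450],None,fx=2.5,fy=2.5,interpolation=2))"
```

```text
z 0.030999999999999993 -7.588865277736206 5.152464315140277
t 42.33 ee [ 0.4887 -0.3148  0.0322] F [-3.5  0.4  5.2] w 0.0596 gf 40.0
t 43.17 ee [ 0.4885 -0.3147  0.031 ] F [-0.7  0.2  0.5] w 0.092 gf 0.0
scene mould_mid [([0.2576, 0.1522, 0.0334], 0.83), ([0.4852, -0.3137, 0.0349], 0.6)]
scene thali_mid [([0.4909, -0.3162, 0.0031], 0.85)]
scene wheel_mid [([0.5709, 0.2276, 0.2099], 0.58)]
top mould_mid [([0.4899, -0.3155, 0.0335], 0.96), ([0.2645, 0.1522, 0.0333], 0.62)]
top thali_mid [([0.4914, -0.3159, 0.0014], 0.76)]
t 45.41 ee [ 0.4883 -0.3146  0.2994] F [ 0.9 -0.5  0.3] w 0.0922 gf 0.0
```

View pics/s7c.png

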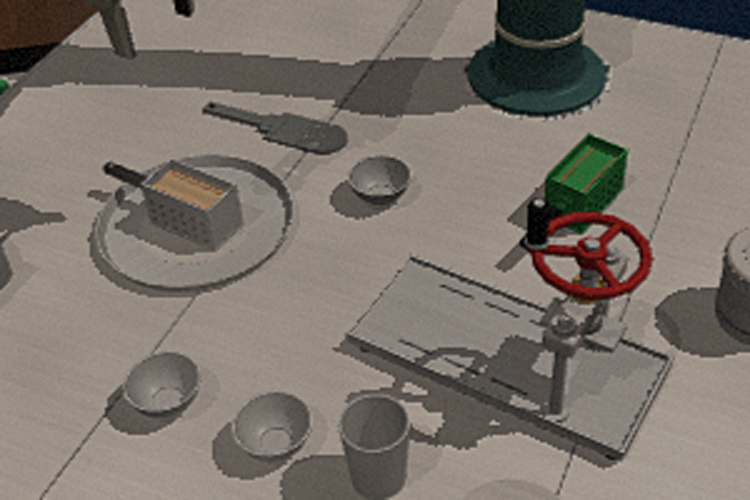

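The mould stands upright on the plate at crop (195,205), and the wheel is up at (593,250). Everything else is in place and the gripper is clear.

```bash
python3 -c "
from station import *
print(workorder.finish_job())"
```

```text
the job is handed in; nothing more can be done
None
```

The job is handed in at about 45 s of the 72 s allowed: the screw is up about 23 mm, the steel mould was drawn clear by its handle, re-gripped across its body and set upright on the round plate, and the last pictures show the plate and the other things in place; no verdict came back.

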